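# Close up a row of glaze jars in the stop rack

### The arm

A 6-joint arm with a two-finger parallel gripper is mounted at the origin on a cart in front of the work surface, level with it; the furniture and walls round the work are solid. World frame = base frame: x ahead of the robot, y to its left, z up, the work surface at z = 0. Lengths are in m, angles in rad, forces in N, time in s.
With the tool pointing down it reaches from about 0.375 to 0.9 m from the base axis. Payload 3.1 kg.
Tool frame: the origin (TCP) lies midway between the tips of the shut fingers; the grasp point (between the pads) lies 19 mm behind it (pinch_z is the distance from the TCP to the grasp point, in m); y points along the fingers, z is the direction in which the jaws open and shut, and the axes are right-handed (so a half turn about y gives the same grasp; the last joint's range is limited). The gripper opens to 87 mm and grips with 3 to 60 N. Pads are 19 mm wide; open, the fingers measure 117 mm over their backs; the gripper's body (75 mm by 190 mm) begins 51 mm behind the grasp point.
Start: joints at [1.125, 0.527, 1.433, -0, 1.181, -0.178], TCP at [0.165, 0.603, 0.185] pointing down, gripper open.
Joint ranges: [-3.08, 3.08], [-0.75, 2.2], [0.22, 2.44], [-1.43, 4.57], [0, 2.65], [-2.85, 2.85]. Speed limits (rad/s): [2.79, 2.79, 3.14, 3.14, 3.14, 3.14].

### API

Orientations are given as a unit quaternion [x, y, z, w].
In Python, from rig import * gives the robot as it stands.
- The arm moves only by the tool drive_tool, never from a script. Its argument "plan" is a list of rows, each a list of 7 numbers: the shift along the tool's x, y, z in mm, then the turn, a rotation vector about the tool's x, y, z in degrees, then the finger opening in mm, from 0 to 87. A call has 1 to 10 rows; each row is the pose to reach, as a shift and turn from the pose commanded when the call began, along the tool's axes at that moment; what a row does not reach only later rows make up. A row lasts 1/10 s, in which the tool goes at most 50 mm and 8.59 degrees, less where a joint would pass 70% of its speed; a pose out of reach is approached as far as the arm can. A call with a gripper value outside its range is refused whole. The fingers move at their own pace and stop on an object; "newtons" is the grip in N (left out, the last holds). Time passes only in rows, so rows that repeat a pose let the fingers close. It gives the time, the measured TCP pose, the force and the opening at its end, in the units of the state.
- get_obs(): the state, without advancing time (a new reading comes with each control period).
- camera(name): name is "scene" or "side" or "wrist"; returns the picture (420x560x3 uint8, blue, green, red); there is no depth.
- get_calibration(name): a dict with "fx", "fy", "cx", "cy" (pixels), "origin" and "rotation" of the camera in the world; the wrist camera has in their place "tool_from_camera" (4x4, takes a point from camera to tool coordinates, whose origin is the TCP and whose axes are the tool frame's). Camera axes: x right, y down, z forward; pixel columns grow to the right and rows downward; lengths in m; the calibration is good to about 2 mm. The wrist camera is an equidistant fisheye: a pixel r from the principal point sees the ray r / f radians off the axis. A picture is of the moment at which its call begins: read the wrist's pose just before it. get_calibration takes no time and is no camera call.
- hand_in(): hands the job in, once; it reports no verdict.
Trained networks look in the newest picture that a camera, given by its name, has taken for a name from the list of things; names that differ only in an ending like _2 or _b are one class to them, and where a whole thing is asked for, a point or a joint stands for the part that bears it (a point fixed in the world has none). Each returns a list of dicts, best first, with "conf" (0 to 1); they miss things now and then, are a little off and sometimes report something else, mostly with a low value. They report only what shows in the picture. A call takes as long as a camera call. They do not tell look-alikes from the thing itself.
- spot_in(camera, target): "location" ([column, row] in pixels, amid what is visible of it).
- mark_of(camera, target): "location" ([column, row] in pixels: a listed point, or the origin of a listed thing).
The state is a dict: "time": time; "q": joint angles; "joint_velocities": joint speeds; "joint_torque": joint torques, N m; "position": TCP position; "tool_rot": TCP orientation; "ft_force": force on the tool from outside, world axes, zero at the start; "moment": the same for the moment, N m; "grip_width": finger opening in m.
Only numpy, scipy, OpenCV 4.12 (cv2) and the standard library are available. Lean on these libraries where they do the work, as an engineer would, in place of code of your own. Each camera call takes 0.05 s, during which the arm holds its last target. There are 200 camera calls.

### The job

Stand the shorter of the two white-lidded glaze jars beside the timer, in front of the drawer chest, upright in the wooden rack, in the gap between the two jars already there and the sliding end stop. Then push the stop up snug so that the three jars are packed upright between it and the end wall, and let go. Leave the tall jar and the timer where they stand.

Things in the scene. Friction and masses are not known exactly. Their poses are not given: they have to be found in the camera images.
- rack: Low plywood rack fixed on the work surface, 100 x 330 mm; the row runs along its y axis. Origin: centre of its underside. Floor 10 mm high (z = 0.010 in its frame). Two side rails 28 mm high leave a lane 76 mm wide (x from -38 to +38 mm). Fixed end wall 82 mm high at the -y end, its inner face at y = -153 mm. The +y end is open.
- stop (a joint): Slide of the wooden end stop in metres: 0 is fully back, and it grows as the stop is pushed along the rack's -y towards the end wall (travel 0.13). The stop's face lies at y = 0.095 - value in the rack's frame. It slides stiffly with about 2 N and stays where it is left. The three jars side by side take up about 183 mm, so the value is then about 0.064.
- stop_face (a point): Point on the middle of the stop's upright face that looks at the jars, 45 mm above the rack's underside. The face plate is 72 mm wide, 12 mm thick and reaches 83 mm above the rack's underside.
- stop_fin (a point): Top of the stop's upright grip fin, 32 mm behind the face. The fin is 16 mm thick across the lane (rack x), stands behind the plate to 50 mm behind the face, and its top is 86 mm above the rack's underside; a flat foot round it is 21 mm high, 50 mm wide across the lane and reaches 46 mm behind the face. The fin may be pinched across or pushed from behind.
- small_jar: The shorter loose glaze jar: round white screw jar with a white lid, 60 mm diameter, 98 mm tall, 0.32 kg, standing on the work surface left of the rack, beside the timer, in front of a small drawer chest whose lower drawer stands a little open (35 mm high). Origin: centre of its underside; z up. Grip it round the body, about 60 mm above its base.
- rack_jar_a: Glaze jar already in the rack beside the end wall, 62 mm diameter, 98 mm tall. Origin: centre of its underside.
- rack_jar_b: Glaze jar already in the rack next to the first, 62 mm along the row and 66 mm across, 96 mm tall. Origin: centre of its underside.
- tall_jar: Bystander: the taller loose glaze jar, 66 x 70 mm, 121 mm tall. Origin: centre of its underside. Not to be moved.
- timer: Bystander: white wind-up timer with a dark dial, 62 x 68 x 62 mm. Origin: centre of its underside. Not to be moved.
There are look-alikes about, which are no part of the job. What is shaped like the rack_jar_b but red or turquoise is not meant.

How it is judged:
By the outcome, as a careful person would: the job done as asked, in the order asked, and still so for the second after the job is handed in, with the robot touching nothing.
It also fails if it takes over 43 s, if anything falls off the work surface, if the arm or the gripper's body presses on something with over 40 N, if the wrist force passes 120 N, or if a joint passes its speed limit or range.

## Working session

There is one attempt and no reset: what is moved stays moved. The work goes in short steps, Python scripts to look and compute and a tool call to move; the robot and the scene stay as the last step left them, time stands still between calls to the robot, and variables do not carry over. Pictures are saved under pics/ and viewed, about 8 in all and at most 12, crops included, and the job is handed in when it is done.

Besides the shell and the picture viewer there is one more tool, called after "Call:" as name(argument=value, ...), one argument or row to a line, values as JSON. drive_tool: Moves the arm, as the interface text tells. Its arguments: {"type":"object","properties":{"plan":{"type":"array","items":{"type":"array","items":{"type":"number"}}},"newtons":{"type":"number"}},"required":["plan"]}

```bash
mkdir -p pics
cat > h.py <<'E'
from rig import *
import numpy as np, cv2
from scipy.spatial.transform import Rotation as R
def ray(cam,px):
    c=get_calibration(cam); u=(px[0]-c["cx"])/c["fx"]; v=(px[1]-c["cy"])/c["fy"]
    if cam=="wrist":
        r=np.hypot(u,v); d=np.array([u/r*np.sin(r),v/r*np.sin(r),np.cos(r)]) if r>1e-9 else np.array([0,0,1.])
        T=np.array(c["tool_from_camera"]); s=get_obs(); Rt=R.from_quat(s["tool_rot"]).as_matrix()
        return Rt@T[:3,3]+np.array(s["position"]), Rt@T[:3,:3]@d
    return np.array(c["origin"]), np.array(c["rotation"])@np.array([u,v,1.])
def at_z(cam,px,z):
    o,d=ray(cam,px); return o+d*(z-o[2])/d[2]
def proj(cam,p):
    c=get_calibration(cam); q=np.array(c["rotation"]).T@(np.array(p)-c["origin"])
    return [c["fx"]*q[0]/q[2]+c["cx"],c["fy"]*q[1]/q[2]+c["cy"]]
def tri(rs):
    A=0;b=0
    for o,d in rs:
        d=d/np.linalg.norm(d);P=np.eye(3)-np.outer(d,d);A=A+P;b=b+P@o
    return np.linalg.solve(A,b)
E
cat > a.py <<'E'
from h import *
s=get_obs(); print(s["time"],s["position"],s["tool_rot"],R.from_quat(s["tool_rot"]).as_matrix().round(3).tolist())
zs=dict(rack=0,stop_face=.045,stop_fin=.086,small_jar=0,rack_jar_a=.01,tall_jar=0,timer=0)
ims=[]
for cam in ["scene","side","wrist"]:
    im=camera(cam); ims.append(im); cv2.imwrite(f"pics/{cam}0.png",im)
    for t,z in zs.items():
        for m in mark_of(cam,t)[:4]:
            print(cam,t,round(m["conf"],2),np.round(m["location"]).tolist(),at_z(cam,m["location"],z).round(3).tolist())
cv2.imwrite("pics/both.png",cv2.resize(np.hstack(ims[:2]),(800,300)))
E
python3 a.py
```

```text
0.0 [0.16499462 0.60198195 0.18445586] [ 0.70151418 -0.09463123  0.09416034 -0.70004044] [[0.964, -0.001, 0.265], [-0.265, -0.002, 0.964], [-0.0, -1.0, -0.002]]Traceback (most recent call last):
  File "a.py", line 9, in <module>
    print(cam,t,round(m["conf"],2),np.round(m["location"]).tolist(),at_z(cam,m["location"],z).round(3).tolist())
                                                                    ~~~~^^^^^^^^^^^^^^^^^^^^^
  File "h.py", line 12, in at_z
    o,d=ray(cam,px); return o+d*(z-o[2])/d[2]
        ~~~^^^^^^^^
  File "h.py", line 10, in ray
    return np.array(c["origin"]), np.array(c["rotation"])@np.array([u,v,1.])
                                  ~~~~~~~~~~~~~~~~~~~~~~~^~~~~~~~~~~~~~~~~~~
ValueError: matmul: Input operand 1 has a mismatch in its core dimension 0, with gufunc signature (n?,k),(k,m?)->(n?,m?) (size 3 is different from 4)
```

View pics/scene0.png

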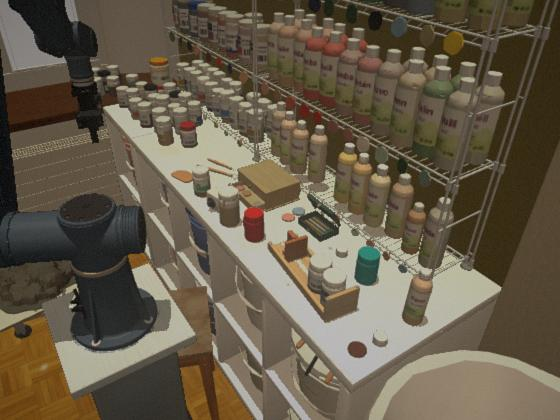

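The scene picture shows the rack around (312,275) with two white jars at (320,268) and (333,282), and the stop at (296,247). The chest is at (268,183) and the candidate jars are at (201,178) and (228,207). The red (254,224) and turquoise (367,265) look-alikes are not part of the job. The calibration rotation is a quaternion, so I'm fixing that.

```bash
sed -i 's/np.array(c\["rotation"\])/R.from_quat(c["rotation"]).as_matrix()/' h.py; python3 a.py; python3 -c "
import cv2;cv2.imwrite('pics/sc1.png',cv2.resize(cv2.imread('pics/scene0.png')[150:330,160:400],None,fx=3,fy=3,interpolation=2))"
```

```text
0.1 [0.16504187 0.60206205 0.18455764] [ 0.70143482 -0.09462546  0.09419994 -0.70011541] [[0.964, -0.001, 0.265], [-0.265, -0.002, 0.964], [-0.0, -1.0, -0.002]]
scene rack 0.72 [202.0, 192.0] [0.449, 0.424, 0.0]
scene rack 0.65 [310.0, 278.0] [0.505, -0.153, 0.0]
scene stop_face 0.66 [297.0, 250.0] [0.514, -0.075, 0.045]
scene stop_fin 0.71 [293.0, 232.0] [0.522, -0.043, 0.086]
scene small_jar 0.76 [203.0, 193.0] [0.448, 0.412, 0.0]
scene rack_jar_a 0.87 [252.0, 233.0] [0.47, 0.101, 0.01]
scene rack_jar_a 0.65 [332.0, 299.0] [0.499, -0.259, 0.01]
scene rack_jar_a 0.64 [363.0, 280.0] [0.618, -0.25, 0.01]
scene tall_jar 0.91 [230.0, 222.0] [0.444, 0.202, 0.0]
scene timer 0.58 [215.0, 209.0] [0.437, 0.297, 0.0]
side rack 0.93 [293.0, 285.0] [0.505, -0.15, 0.0]
side stop_face 0.69 [284.0, 255.0] [0.509, -0.074, 0.045]
side stop_fin 0.67 [281.0, 234.0] [0.519, -0.03, 0.086]
side stop_fin 0.26 [285.0, 256.0] [0.492, -0.122, 0.086]
side small_jar 0.57 [223.0, 188.0] [0.463, 0.413, 0.0]
side rack_jar_a 0.95 [298.0, 292.0] [0.502, -0.187, 0.01]
side rack_jar_a 0.78 [252.0, 237.0] [0.465, 0.077, 0.01]
side rack_jar_a 0.77 [354.0, 297.0] [0.63, -0.256, 0.01]
side rack_jar_a 0.67 [308.0, 313.0] [0.497, -0.262, 0.01]
side tall_jar 0.96 [237.0, 216.0] [0.455, 0.215, 0.0]
side tall_jar 0.73 [219.0, 188.0] [0.448, 0.419, 0.0]
side timer 0.5 [227.0, 205.0] [0.443, 0.297, 0.0]
side timer 0.46 [301.0, 297.0] [0.507, -0.197, 0.0]
wrist rack_jar_a 0.59 [13.0, 406.0] [0.499, -0.192, 0.01]
```

View pics/side0.png

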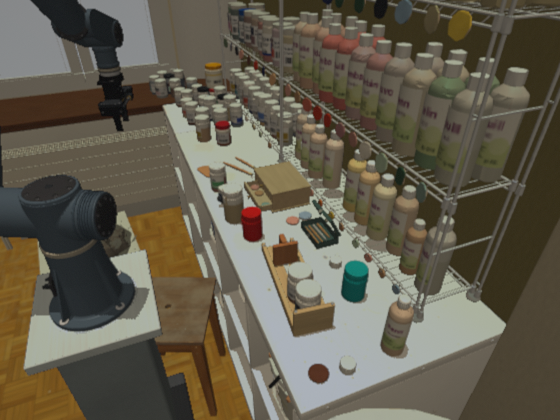

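View pics/wrist0.png

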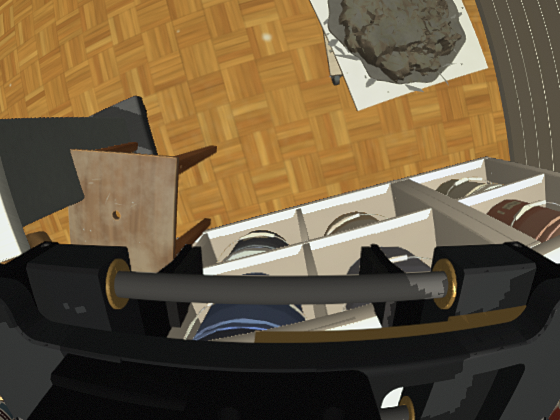

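View pics/sc1.png

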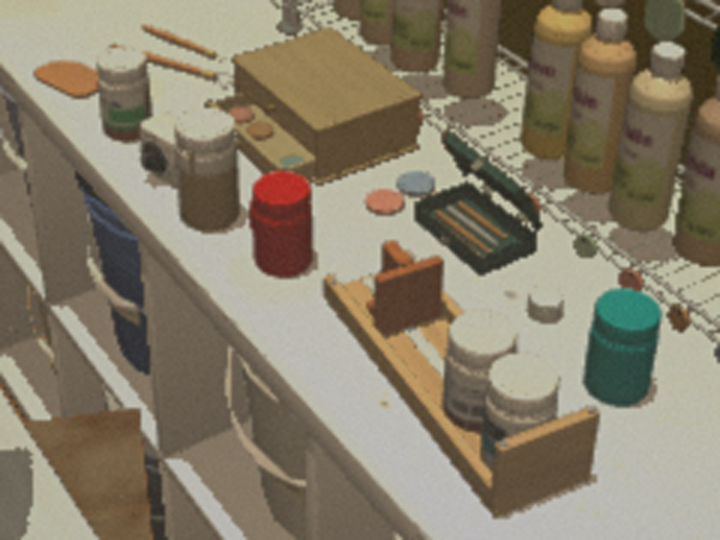

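The side picture agrees with the scene picture: small jar at about (219,175), timer at (228,196), tall jar at (233,205), rack at (295,285). In the wrist picture only the floor and cart are visible so far. The rack, stop and jar estimates agree between cameras to about 15 mm, so I'll go above the small jar for a close look.

Call:
drive_tool(
  plan=[
    [0,-40,0,0,-4,0,87],
    [50,-60,-15,0,-8,0,87],
    [90,-60,-30,0,-12,0,87],
    [140,-60,-45,0,-15,0,87],
    [185,-60,-60,0,-15,0,87],
    [230,-60,-75,0,-15,0,87],
    [275,-60,-90,0,-15,0,87],
    [310,-60,-105,0,-15,0,87],
    [310,-60,-105,0,-15,0,87],
  ],
)

```text
time: 2.2
position: [0.441, 0.4163, 0.2454]
tool_rot: [0.707, -0.003, 0.005, -0.707]
ft_force: [-0.0, 0.1, -0.2]
grip_width: 0.0873
```

```bash
cat > b.py <<'E'
from h import *; import sys
n=sys.argv[1]
s=get_obs(); print(s["time"],s["position"],R.from_quat(s["tool_rot"]).as_matrix().round(3).tolist(),s["q"])
zs=dict(rack=0,stop_face=.045,stop_fin=.086,small_jar=0,rack_jar_a=.01,tall_jar=0,timer=0)
if len(sys.argv)>2: zs={k:zs[k] for k in sys.argv[2].split(",")}
im=camera("wrist"); cv2.imwrite(f"pics/{n}.png",im)
for t,z in zs.items():
    for m in mark_of("wrist",t)[:4]:
        print("mark",t,round(m["conf"],2),np.round(m["location"]).tolist(),at_z("wrist",m["location"],z).round(3).tolist())
    for m in spot_in("wrist",t)[:4]: print("spot",t,round(m["conf"],2),np.round(m["location"]).tolist())
E
python3 b.py w1
```

```text
2.2 [0.44104463 0.41630054 0.24537773] [[1.0, 0.002, 0.012], [-0.012, -0.001, 1.0], [0.002, -1.0, -0.001]] [ 0.57366975  0.44107351  1.40995832 -0.00214481  1.28913537 -0.98446305]
spot rack 0.71 [13.0, 229.0]
spot rack 0.49 [12.0, 236.0]
mark stop_face 0.67 [4.0, 239.0] [0.515, -0.067, 0.045]
spot stop_face 0.68 [15.0, 236.0]
spot stop_fin 0.66 [13.0, 234.0]
mark small_jar 0.76 [281.0, 186.0] [0.444, 0.421, 0.0]
spot small_jar 0.58 [281.0, 193.0]
mark rack_jar_a 0.62 [81.0, 206.0] [0.467, 0.105, 0.01]
spot rack_jar_a 0.97 [56.0, 216.0]
mark tall_jar 0.66 [140.0, 185.0] [0.439, 0.212, 0.0]
spot tall_jar 0.7 [117.0, 195.0]
mark timer 0.98 [199.0, 182.0] [0.437, 0.305, 0.0]
spot timer 0.63 [196.0, 191.0]
```

View pics/w1.png

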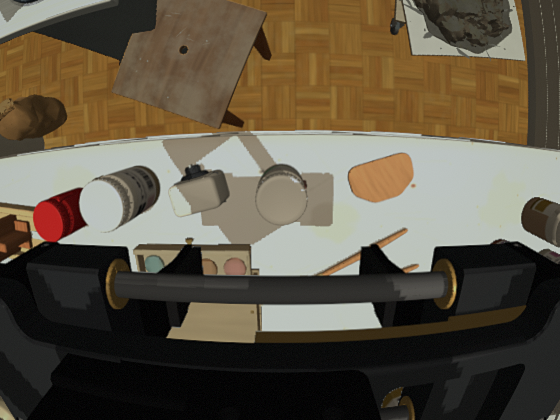

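The wrist picture shows the small jar's lid at about (281,196), the timer at (197,190), the tall jar at (118,198), the red look-alike at (58,215), and the drawer at the bottom around (195,262).

Run:
```python
from h import *
for n,p,z in [("lid",(281,196),.098),("lidL",(256,196),.098),("lidR",(307,196),.098),("lidbot",(281,222),.098),("timR",(228,188),.062),("timfloorR",(228,200),0),("drawertop",(195,243),.035),("drawerR",(250,245),.035),("chestR",(257,275),.08)]:
    print(n,at_z("wrist",p,z).round(4).tolist())
f=np.array([.516,-.07]);
```

```text
lid [0.4382, 0.4204, 0.098]
lidL [0.438, 0.3932, 0.098]
lidR [0.4384, 0.4488, 0.098]
lidbot [0.4677, 0.4203, 0.098]
timR [0.4354, 0.3566, 0.062]
timfloorR [0.464, 0.3455, 0.0]
drawertop [0.516, 0.3019, 0.035]
drawerR [0.5185, 0.3782, 0.035]
chestR [0.5416, 0.39, 0.08]
```

The jar is at about (0.441, 0.420) and the lid width of 55 mm is plausible. The timer's edge is near y≈0.35, so I'll use a 76 mm opening and descend with clearance.

Call:
drive_tool(
  plan=[
    [0,30,4,0,0,0,76],
    [0,70,5,0,0,0,76],
    [0,110,5,0,0,0,76],
    [0,145,5,0,0,0,76],
    [0,175,5,0,0,0,76],
    [0,195,5,0,0,0,76],
    [0,204,5,0,0,0,76],
    [0,204,5,0,0,0,76],
  ],
)

```text
time: 3.75
position: [0.4359, 0.4239, 0.0403]
tool_rot: [0.708, -0.003, 0.001, -0.707]
ft_force: [-0.1, -0.2, 0.5]
grip_width: 0.076
```

Call:
drive_tool(
  plan=[
    [0,0,0,0,0,0,50],
    [0,0,0,0,0,0,50],
    [0,0,0,0,0,0,50],
    [0,0,0,0,0,0,50],
    [0,0,0,0,0,0,50],
    [0,0,0,0,0,0,50],
    [0,0,0,0,0,0,50],
  ],
  newtons=25,
)

```text
time: 4.45
position: [0.4372, 0.4246, 0.0428]
tool_rot: [-0.707, 0.001, -0.003, 0.707]
ft_force: [-0.6, -2.9, 6.3]
grip_width: 0.0574
```

Call:
drive_tool(
  plan=[
    [0,-10,0,0,0,0,50],
    [0,-30,0,0,0,0,50],
    [0,-65,0,0,0,0,50],
    [0,-100,0,0,0,0,50],
    [0,-135,0,0,0,0,50],
    [0,-165,0,0,0,0,50],
    [0,-180,0,0,0,0,50],
    [0,-180,0,0,0,0,50],
    [0,-180,0,0,0,0,50],
  ],
)

```text
time: 5.35
position: [0.4358, 0.4242, 0.2209]
tool_rot: [0.707, -0.002, 0.002, -0.707]
ft_force: [-0.4, -0.0, -3.7]
grip_width: 0.0578
```

Run:
```python
from h import *
s=get_obs(); print(s["time"],s["position"],R.from_quat(s["tool_rot"]).as_matrix().round(3).tolist(),s["q"].round(3),s["ft_force"],s["grip_width"])
a=camera("wrist")
b=camera("scene")
for t,z in dict(stop_face=.045,stop_fin=.086,rack=0,rack_jar_a=.01).items():
  for m in mark_of("scene",t)[:4]: print(t,round(m["conf"],2),at_z("scene",m["location"],z).round(3))
cv2.imwrite("pics/l1.png",np.hstack([cv2.resize(a,(400,300)),cv2.resize(b[120:330,140:420],(400,300))]))
```

```text
5.35 [0.43580329 0.42417531 0.2209011 ] [[1.0, -0.001, 0.006], [-0.006, -0.0, 1.0], [-0.001, -1.0, -0.0]] [ 0.588  0.468  1.435  0.     1.24  -0.977] [-0.38826179 -0.04267861 -3.7454491 ] 0.05775253129977822
stop_face 0.78 [ 0.508 -0.069  0.045]
stop_fin 0.95 [ 0.511 -0.041  0.086]
stop_fin 0.61 [ 0.449 -0.214  0.086]
rack 0.82 [ 0.498 -0.146  0.   ]
rack_jar_a 0.65 [ 0.627 -0.239  0.01 ]
rack_jar_a 0.59 [ 0.494 -0.258  0.01 ]
rack_jar_a 0.56 [ 0.506 -0.198  0.01 ]
rack_jar_a 0.56 [0.47  0.082 0.01 ]
```

View pics/l1.png

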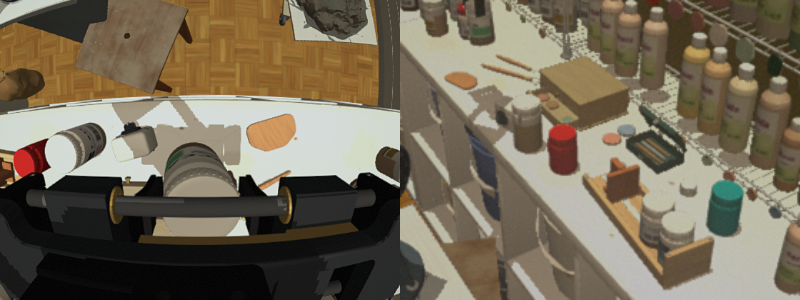

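The jar is held: opening 57.8 mm, load about 3.7 N, visible between the fingers at (200,180) in the left half. The tall jar, timer and rack look undisturbed in the right half. I'll now carry it high towards the rack, turning the jaws across the lane.

Call:
drive_tool(
  plan=[
    [0,-10,-20,0,3,0,50],
    [0,-20,-55,0,10,0,50],
    [0,-20,-95,0,18,0,50],
    [0,-20,-135,0,26,0,50],
    [0,-20,-175,0,34,0,50],
    [0,-20,-215,0,42,0,50],
    [0,-20,-255,0,50,0,50],
    [0,-20,-295,0,58,0,50],
    [0,-20,-325,0,64,0,50],
    [0,-20,-340,0,68,0,50],
  ],
)

```text
time: 6.65
position: [0.434, 0.0814, 0.242]
tool_rot: [0.584, -0.399, 0.4, -0.583]
ft_force: [-0.8, 2.1, -2.6]
grip_width: 0.0578
```

Run:
```python
from h import *
s=get_obs(); print(s["time"],s["position"],R.from_quat(s["tool_rot"]).as_matrix().round(3).tolist(),s["q"].round(3),s["ft_force"],s["grip_width"])
M=R.from_quat(s["tool_rot"]).as_matrix(); print((M.T@(np.array([.43,-.2,.24])-s["position"])*1000).round(1))
```

```text
6.65 [0.43396785 0.08135699 0.24197805] [[0.362, 0.0, 0.932], [-0.932, -0.001, 0.362], [0.001, -1.0, -0.0]] [-6.800e-02  2.020e-01  1.795e+00 -1.000e-03  1.144e+00 -4.370e-01] [-0.75209678  2.07347124 -2.63756437] 0.057802945446382745
[ 260.8    2.4 -105.5]
```

Call:
drive_tool(
  plan=[
    [20,0,-8,0,4,0,50],
    [55,0,-22,0,10,0,50],
    [95,0,-38,0,16,0,50],
    [135,0,-54,0,20,0,50],
    [175,0,-70,0,24,0,50],
    [215,0,-86,0,25,0,50],
    [245,0,-98,0,25,0,50],
    [260,0,-105,0,25,0,50],
    [260,0,-105,0,25,0,50],
    [260,0,-105,0,25,0,50],
  ],
)

```text
time: 7.65
position: [0.432, -0.1957, 0.2415]
tool_rot: [-0.485, 0.515, -0.515, 0.485]
ft_force: [-0.7, -0.1, -3.0]
grip_width: 0.0573
```

```bash
python3 b.py w2 rack,stop_face,stop_fin,rack_jar_a
```

```text
7.65 [ 0.43195714 -0.19571529  0.24152078] [[-0.061, -0.001, 0.998], [-0.998, 0.001, -0.061], [-0.001, -1.0, -0.001]] [-6.61987016e-01  2.52017023e-01  1.72484831e+00  4.53899398e-04
  1.16583889e+00 -6.01583532e-01]
mark rack 0.72 [334.0, 139.0] [0.508, -0.14, 0.0]
spot rack 0.6 [336.0, 100.0]
spot rack 0.24 [345.0, 72.0]
mark stop_face 0.65 [344.0, 88.0] [0.517, -0.075, 0.045]
spot stop_face 0.71 [349.0, 74.0]
mark stop_fin 0.71 [354.0, 55.0] [0.522, -0.043, 0.086]
spot stop_fin 0.73 [346.0, 74.0]
mark rack_jar_a 0.9 [423.0, 206.0] [0.638, -0.239, 0.01]
mark rack_jar_a 0.74 [332.0, 182.0] [0.502, -0.199, 0.01]
mark rack_jar_a 0.66 [325.0, 230.0] [0.491, -0.266, 0.01]
spot rack_jar_a 0.9 [437.0, 212.0]
spot rack_jar_a 0.82 [338.0, 190.0]
spot rack_jar_a 0.71 [333.0, 231.0]
spot rack_jar_a 0.52 [345.0, 76.0]
```

View pics/w2.png

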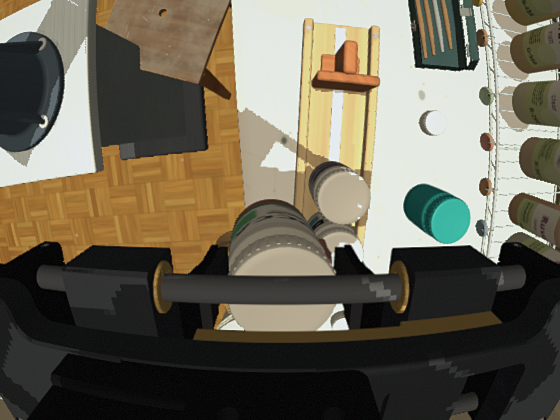

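The wrist view is clear: lane between rails (300,20–200) and (375,28–165), stop plate top edge (313..380, ~80), rack jar b lid (343,193), gap free between them. Now I'll fit the geometry.

```bash
python3 - <<'E'
from h import *
for n,p,z in [("railL far",(308,22),.028),("railL near",(297,195),.028),("railR far outer",(381,30),.028),("railR near outer",(377,165),.028),("plate near edge L",(312,86),.083),("plate near edge R",(380,90),.083),("plate base L",(316,90),.01),("b lid",(343,193),.106),("b lid far edge",(343,163),.106),("b lid L",(314,193),.106),("b lid R",(370,193),.106),("fin top",(349,44),.086)]:
    print(n,at_z("wrist",p,z).round(4).tolist())
s=get_obs()
im=cv2.imread("pics/w2.png"); cv2.imwrite("pics/w2c.png",cv2.resize(im[10:230,280:400],None,fx=4,fy=4)[:, :][:880:1])
E
python3 -c "
import cv2;im=cv2.imread('pics/w2.png');cv2.imwrite('pics/w2c.png',cv2.resize(im[10:210,280:400],(360,600),interpolation=cv2.INTER_CUBIC))"
```

```text
railL far [0.4799, 0.0149, 0.028]
railL near [0.4533, -0.2103, 0.028]
railR far outer [0.5754, 0.0054, 0.028]
railR near outer [0.5605, -0.1755, 0.028]
plate near edge L [0.4739, -0.0782, 0.083]
plate near edge R [0.5504, -0.0832, 0.083]
plate base L [0.4863, -0.0745, 0.01]
b lid [0.4994, -0.1943, 0.106]
b lid far edge [0.5001, -0.1623, 0.106]
b lid L [0.4683, -0.1927, 0.106]
b lid R [0.5293, -0.1957, 0.106]
fin top [0.5174, -0.031, 0.086]
```

View pics/w2c.png

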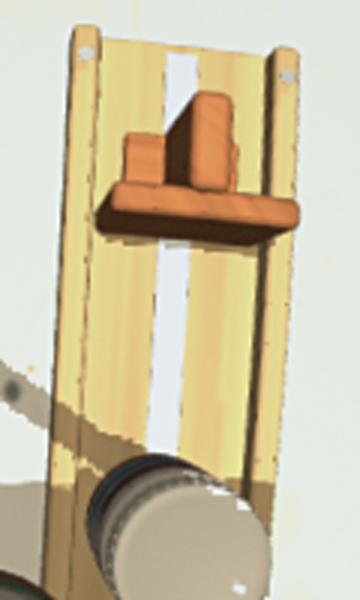

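Run:
```python
from h import *
from scipy.optimize import least_squares
L=[at_z("wrist",p,.028)[:2] for p in [(304,20),(300,100),(295,190)]]
Rr=[at_z("wrist",p,.028)[:2] for p in [(380,28),(376,110),(372,190)]]
S=[at_z("wrist",p,.010)[:2] for p in [(341,30),(337,105),(333.3,160)]]
P=[at_z("wrist",p,.083)[:2] for p in [(313,82),(379,84)]]
E_=[at_z("wrist",p,.028)[:2] for p in [(309,18),(374,26)]]
def inr(v,p):
    c,s=np.cos(v[2]),np.sin(v[2]); d=np.array(p)-v[:2]; return np.array([c*d[0]+s*d[1],-s*d[0]+c*d[1]])
def f(v,full=False):
    r=[inr(v,p)[0]+.05 for p in L]+[inr(v,p)[0]-.05 for p in Rr]+[inr(v,p)[0] for p in S]+[inr(v,p)[1]-.165 for p in E_]
    r+=[inr(v,p)[1]-v[3] for p in P]
    return np.array(r)
o=least_squares(f,[.508,-.15,-.09,.08],loss="soft_l1",f_scale=.003); v=o.x
print(v.round(4),(o.fun*1000).round(1))
print("stop v",.095-v[3],"plate x in rack",[inr(v,p).round(4) for p in P],"b",inr(v,[.4994,-.1943]),inr(v,[.502,-.199]),"a",inr(v,[.491,-.266]))
s=get_obs(); M=R.from_quat(s["tool_rot"]).as_matrix()
for y in [.01,.02,.024]:
    c,sn=np.cos(v[2]),np.sin(v[2]); w=v[:2]+np.array([-sn*y,c*y]); print(y,w,(M.T@(np.array([*w,.2415])-s["position"])*1000).round(1))
```

```text
[ 0.5077 -0.1486 -0.1036  0.0737] [ 0.3 -0.2 -0.6  0.  -1.6  1.8  1.2 -0.1 -0.6  0.5 -0.5 -2.6  2.6]
stop v 0.02134140485495023 plate x in rack [array([-0.04  ,  0.0711]), array([0.0343, 0.0762])] b [-0.00350504 -0.04631061] [-0.00043276 -0.05071642] a [-0.00444247 -0.1184949 ]
0.01 [ 0.50871166 -0.13865413] [-61.    0.   72.4]
0.02 [ 0.50974618 -0.12870778] [-71.    0.   72.8]
0.024 [ 0.51015999 -0.12472925] [-75.   0.  73.]
```

The fit is good (residuals under 3 mm): rack at (0.508, −0.149), yaw −0.104, stop face at rack y ≈ 0.075, jar b's near side at about −0.017. I'll aim the jar at rack y ≈ 0.028.

Call:
drive_tool(
  plan=[
    [-20,0,18,0,0.5,0,50],
    [-45,0,40,0,1,0,50],
    [-70,0,62,0,2,0,50],
    [-81,10,73,0,2.4,0,50],
    [-81,40,73,0,2.4,0,50],
    [-81,75,73,0,2.4,0,50],
    [-81,105,73,0,2.4,0,50],
    [-81,125,73,0,2.4,0,50],
    [-81,130,73,0,2.4,0,50],
    [-81,130,73,0,2.4,0,50],
  ],
)

```text
time: 9.1
position: [0.5103, -0.1192, 0.1109]
tool_rot: [-0.475, 0.525, -0.524, 0.474]
ft_force: [0.0, -0.3, -1.6]
grip_width: 0.0574
```

Run:
```python
from h import *
s=get_obs(); print(s["time"],s["position"],R.from_quat(s["tool_rot"]).as_matrix().round(3).tolist(),s["ft_force"],s["grip_width"])
M=R.from_quat(s["tool_rot"]).as_matrix(); print((M.T@(np.array([.5108,-.1188,.053])-s["position"])*1000).round(1))
a=camera("scene")[190:330,240:400]; b=camera("side")[190:330,220:380]; w=camera("wrist")
cv2.imwrite("pics/l2.png",np.vstack([np.hstack([cv2.resize(a,(400,350),interpolation=2),cv2.resize(b,(400,350),interpolation=2)]),cv2.resize(w[100:350],(800,250)) if 0 else np.hstack([cv2.resize(w[:260,120:460],(400,250)),np.zeros((250,400,3),np.uint8)])]))
```

```text
9.1 [ 0.51030937 -0.11917451  0.11093827] [[-0.1, -0.001, 0.995], [-0.995, 0.001, -0.1], [-0.0, -1.0, -0.001]] [ 0.00678734 -0.32810945 -1.57581097] 0.057354054599568036
[-0.4 57.9  0.5]
```

View pics/l2.png

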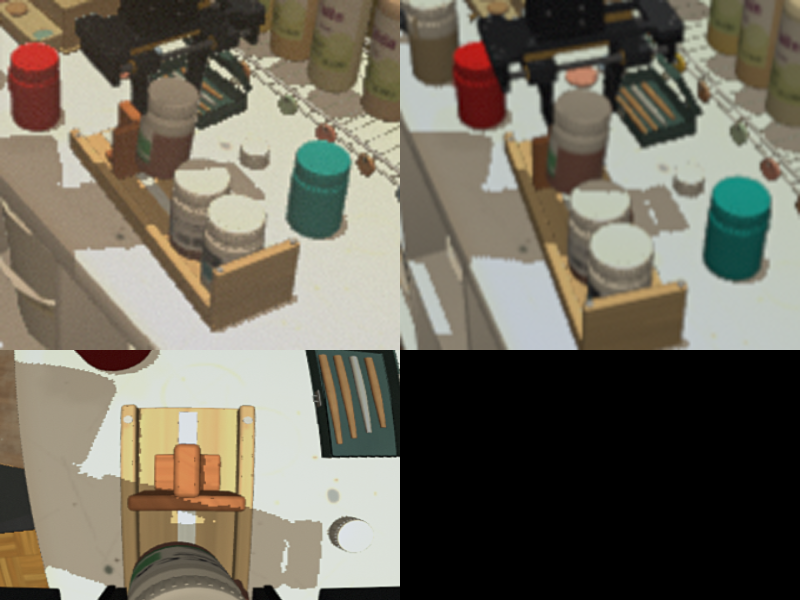

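The held jar hangs centred over the lane between the stop and jar b in all three views, so I'm lowering it.

Call:
drive_tool(
  plan=[
    [0,15,0,0,0,0,50],
    [0,30,0,0,0,0,50],
    [0,42,0,0,0,0,50],
    [0,50,0,0,0,0,50],
    [0,54,0,0,0,0,50],
    [0,54,0,0,0,0,50],
    [0,54,0,0,0,0,50],
  ],
)

```text
time: 9.95
position: [0.5109, -0.1196, 0.0578]
tool_rot: [0.474, -0.524, 0.525, -0.474]
ft_force: [-0.3, -0.5, -1.7]
grip_width: 0.0574
```

Call:
drive_tool(
  plan=[
    [0,2,0,0,0,0,50],
    [0,3,0,0,0,0,50],
    [0,4,0,0,0,0,50],
    [0,5,0,0,0,0,50],
    [0,6,0,0,0,0,50],
    [0,6,0,0,0,0,50],
  ],
)

```text
time: 10.55
position: [0.5107, -0.1194, 0.0528]
tool_rot: [0.474, -0.524, 0.525, -0.474]
ft_force: [-1.7, 0.7, 8.0]
grip_width: 0.0575
```

Contact with the floor (8 N), so releasing.

Call:
drive_tool(
  plan=[
    [0,0,0,0,0,0,62],
    [0,0,0,0,0,0,70],
    [0,0,0,0,0,0,80],
    [0,0,0,0,0,0,80],
    [0,0,0,0,0,0,80],
  ],
)

```text
time: 11.05
position: [0.5108, -0.1196, 0.0514]
tool_rot: [0.474, -0.524, 0.525, -0.474]
ft_force: [0.7, 0.3, -0.7]
grip_width: 0.0789
```

Call:
drive_tool(
  plan=[
    [0,-20,0,0,0,0,80],
    [0,-50,0,0,0,0,80],
    [0,-85,0,0,0,0,80],
    [0,-115,0,0,0,0,80],
    [0,-130,0,0,0,0,80],
    [0,-130,0,0,0,0,80],
  ],
)

```text
time: 11.65
position: [0.5124, -0.1203, 0.1839]
tool_rot: [0.473, -0.522, 0.526, -0.475]
ft_force: [0.4, -0.3, 0.3]
grip_width: 0.0801
```

```bash
cat > m.py <<'E'
from h import *
s=get_obs(); M=R.from_quat(s["tool_rot"]).as_matrix(); print(s["time"],s["position"],M.round(3).tolist(),s["q"].round(2),s["ft_force"].round(1))
v=[.5077,-.1486,-.1036]; c,sn=np.cos(v[2]),np.sin(v[2])
def inr(p): d=np.array(p)[:2]-v[:2]; return np.array([c*d[0]+sn*d[1],-sn*d[0]+c*d[1]]).round(4)
for cam in ["wrist","scene","side"]:
  im=camera(cam); cv2.imwrite(f"pics/m_{cam}_{s['time']:.1f}.png",im)
  for t,z in dict(stop_fin=.086,stop_face=.045,small_jar=.01,tall_jar=0,timer=0).items():
    for m in mark_of(cam,t)[:3]:
      p=at_z(cam,m["location"],z); print(cam,t,round(m["conf"],2),np.round(m["location"]),p[:2].round(3),inr(p))
w=[v[0]-sn*.107,v[1]+c*.107]; print("fin target tool mm",(M.T@(np.array([*w,.050])-s["position"])*1000).round(1))
E
python3 m.py
```

```text
11.65 [ 0.51243573 -0.12026     0.18390681] [[-0.1, 0.006, 0.995], [-0.995, -0.003, -0.1], [0.002, -1.0, 0.006]] [-0.44  0.39  1.69  0.    1.06 -0.34] [ 0.4 -0.3  0.3]
wrist stop_fin 0.87 [279. 123.] [ 0.517 -0.043] [-0.002   0.1062]
wrist stop_face 0.72 [279. 155.] [ 0.512 -0.074] [-0.0033  0.0745]
wrist small_jar 0.58 [272. 200.] [ 0.497 -0.128] [-0.0124  0.0193]
scene stop_fin 0.77 [292. 233.] [ 0.518 -0.044] [-0.0009  0.1048]
scene stop_fin 0.56 [315. 286.] [ 0.442 -0.254] [-0.0541 -0.1117]
scene stop_face 0.91 [295. 250.] [ 0.511 -0.074] [-0.0049  0.0743]
scene stop_face 0.75 [292. 233.] [ 0.549 -0.004] [0.026  0.1481]
scene small_jar 0.56 [306. 269.] [ 0.513 -0.124] [0.0023 0.025 ]
scene tall_jar 0.68 [230. 221.] [0.448 0.212] [-0.0963  0.3523]
scene timer 0.61 [215. 207.] [0.443 0.308] [-0.1118  0.4474]
side stop_face 0.52 [285. 255.] [ 0.511 -0.076] [-0.004   0.0727]
side small_jar 0.82 [290. 278.] [ 0.503 -0.131] [-0.0061  0.0169]
side tall_jar 0.68 [236. 217.] [0.452 0.212] [-0.093   0.3532]
side tall_jar 0.61 [309. 313.] [ 0.504 -0.254] [ 0.0072 -0.1051]
side timer 0.52 [225. 201.] [0.444 0.32 ] [-0.1113  0.4591]
fin target tool mm [-78.6 133.7  -2.3]
```

The fin is at rack y ≈ 0.106 in both views, the face at 0.0745, and the small jar is upright in the gap. I'll go over the fin and down, jaws across it.

Call:
drive_tool(
  plan=[
    [-30,0,0,0,0,0,50],
    [-60,0,-2,0,0,0,50],
    [-78,10,-2,0,0,0,50],
    [-78,45,-2,0,0,0,50],
    [-78,80,-2,0,0,0,50],
    [-78,110,-2,0,0,0,50],
    [-78,125,-2,0,0,0,50],
    [-78,132,-2,0,0,0,50],
    [-78,132,-2,0,0,0,50],
    [-78,132,-2,0,0,0,50],
  ],
)

```text
time: 13.55
position: [0.5171, -0.0418, 0.0501]
tool_rot: [0.474, -0.524, 0.525, -0.475]
ft_force: [0.9, 0.2, -0.1]
grip_width: 0.0499
```

Call:
drive_tool(
  plan=[
    [0,0,0,0,0,0,5],
    [0,0,0,0,0,0,5],
    [0,0,0,0,0,0,5],
    [0,0,0,0,0,0,5],
    [0,0,0,0,0,0,5],
    [0,0,0,0,0,0,5],
    [0,0,0,0,0,0,5],
  ],
  newtons=20,
)

```text
time: 14.25
position: [0.5163, -0.0415, 0.0494]
tool_rot: [-0.474, 0.524, -0.524, 0.474]
ft_force: [0.0, -0.0, -0.2]
grip_width: 0.007
```

The opening reads 7 mm, which doesn't fit a 16 mm fin, so I need to look.

Run:
```python
from h import *
s=get_obs(); print(s["grip_width"],s["position"])
a=camera("scene")[190:330,240:400]; b=camera("side")[190:330,220:380]; w=camera("wrist")
cv2.imwrite("pics/l3.png",np.vstack([np.hstack([cv2.resize(a,(400,350),interpolation=2),cv2.resize(b,(400,350),interpolation=2)]),np.hstack([cv2.resize(w[80:290,140:420],(400,250)),cv2.resize(w,(400,250))])]))
```

```text
0.006980084409062117 [ 0.5162533  -0.04153273  0.04943874]
```

View pics/l3.png

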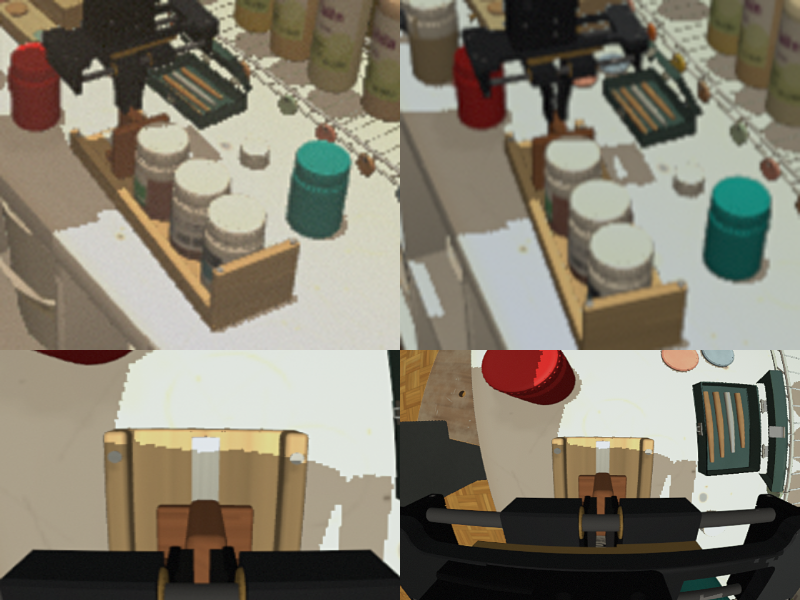

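The picture shows the fin between the fingers (bottom left, fin at (205,560)) and three upright jars in the rack. The stop sits against the near side of the small jar. I'll push gently while watching the force.

Call:
drive_tool(
  plan=[
    [2,0,0,0,0,0,5],
    [5,0,0,0,0,0,5],
    [8,0,0,0,0,0,5],
    [11,0,0,0,0,0,5],
    [14,0,0,0,0,0,5],
    [15,0,0,0,0,0,5],
    [15,0,0,0,0,0,5],
  ],
)

```text
time: 15.1
position: [0.5148, -0.0567, 0.0495]
tool_rot: [0.474, -0.525, 0.525, -0.474]
ft_force: [-0.1, 0.6, -0.1]
grip_width: 0.0048
```

```bash
python3 m.py | grep -v tall
```

```text
15.1 [ 0.51477191 -0.05672141  0.0494504 ] [[-0.1, 0.0, 0.995], [-0.995, 0.0, -0.1], [-0.0, -1.0, 0.0]] [-0.33  0.6   1.82  0.    0.73 -0.23] [-0.1  0.6 -0.1]
wrist small_jar 0.71 [273. 303.] [ 0.501 -0.125] [-0.009   0.0225]
scene stop_fin 0.75 [291. 234.] [ 0.513 -0.046] [-0.0056  0.1024]
scene stop_face 0.59 [297. 247.] [ 0.524 -0.065] [0.0076 0.0844]
scene stop_face 0.22 [227. 222.] [0.412 0.156] [-0.1268  0.2932]
scene small_jar 0.82 [305. 271.] [ 0.506 -0.13 ] [-0.0038  0.0181]
scene timer 0.68 [215. 210.] [0.436 0.295] [-0.1169  0.4337]
side stop_fin 0.53 [283. 238.] [ 0.515 -0.05 ] [-0.0025  0.099 ]
side stop_face 0.69 [298. 296.] [ 0.482 -0.23 ] [-0.0172 -0.0835]
side stop_face 0.5 [308. 314.] [ 0.482 -0.289] [-0.0111 -0.142 ]
side small_jar 0.66 [292. 276.] [ 0.512 -0.126] [0.0022 0.0226]
side timer 0.53 [224. 204.] [0.435 0.305] [-0.1196  0.4435]
fin target tool mm [-14.9  -0.5   2.5]
```

Opening equals the command and force is low, so it may not be holding the fin. I'll compare the stop's position in the wrist images numerically.

Run:
```python
import cv2,numpy as np
a=cv2.imread("pics/l3.png")[350:600,:400]; b=cv2.resize(cv2.imread("pics/m_wrist_15.1.png")[80:290,140:420],(400,250))
for im in (a,b):
    h=cv2.cvtColor(im,cv2.COLOR_BGR2HSV); m=(h[...,0]<14)&(h[...,1]>90)&(h[...,2]>30); m[:100]=0
    ys,xs=np.nonzero(m); print(m.sum(),ys.min(),ys.max(),xs.min(),xs.max(),[int(m[r].sum()) for r in range(120,250,10)])
cv2.imwrite("pics/cmp.png",np.vstack([np.hstack([a,b]),cv2.resize(np.hstack([cv2.imread("pics/m_scene_15.1.png")[200:300,260:360],cv2.imread("pics/m_side_15.1.png")[200:300,240:340]]),(800,350),interpolation=2)[:, :]]))
```

```text
5006 150 233 157 252 [0, 0, 0, 11, 95, 95, 94, 93, 48, 23, 17, 17, 0]
7889 126 233 132 276 [0, 27, 97, 96, 96, 95, 94, 133, 99, 20, 16, 15, 0]
```

View pics/cmp.png

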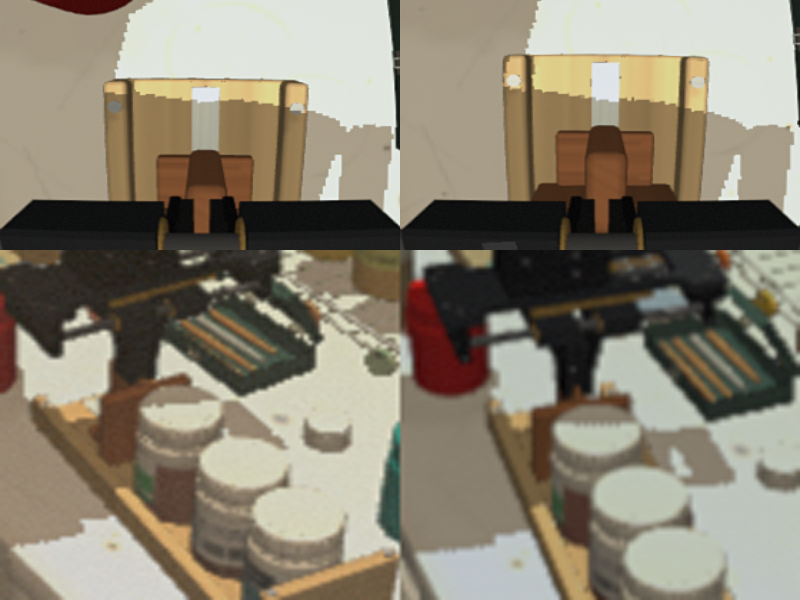

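The stop did not move in the rack: both the rack end and the foot shifted 24 px together. I'll check where the fingertips really are by projecting the TCP into the images.

Run:
```python
from h import *
s=get_obs(); p=np.array(s["position"]); M=R.from_quat(s["tool_rot"]).as_matrix(); print(p,s["grip_width"],s["ft_force"].round(2))
c=get_calibration("wrist"); T=np.array(c["tool_from_camera"]); print("cam in tool",T[:3,3].round(3),"cam axis",T[:3,2].round(2),c["fx"],c["cx"],c["cy"])
def wp(P):
    t=M.T@(np.array(P)-p); q=np.linalg.inv(T)@np.r_[t,1]; th=np.arctan2(np.hypot(q[0],q[1]),q[2]); r=c["fx"]*th/np.hypot(q[0],q[1]); return (c["cx"]+q[0]*r,c["cy"]+q[1]*r)
v=[.5077,-.1486,-.1036]; cc,sn=np.cos(v[2]),np.sin(v[2])
W=lambda x,y,z:[v[0]+cc*x-sn*y,v[1]+sn*x+cc*y,z]
pts={"TCP":p,"TCP+19":p+[0,0,.019],"tip back -x":p-M[:,0]*.0095,"fin top back":W(0,.1245,.086),"fin top frnt":W(0,.0865,.086),"plateL back top":W(-.036,.0865,.083),"plateR":W(.036,.0865,.083),"footend":W(0,.1205,.021),"rackend":W(0,.165,.01),"railL end":W(-.044,.165,.028),"fin+x back":W(.008,.1245,.086),"fin-x":W(-.008,.1245,.086)}
for n,P in pts.items():
    w=wp(P); print(n,"wrist",np.round(w,0),"cmp",np.round([(w[0]-140)/.7+400,(w[1]-80)/.84],0),"scene",np.round(proj("scene",P)),"side",np.round(proj("side",P)))
```

```text
[ 0.51479021 -0.05651025  0.04945366] 0.005101509702523946 [-0.28  0.33  0.13]
cam in tool [-0.072 -0.199  0.   ] cam axis [ 0.26  0.97 -0.  ] 325.19226210127806 280.71213244061505 214.5273529101828
TCP wrist [281. 241.] cmp [601. 192.] scene [293. 245.] side [283. 250.]
TCP+19 wrist [281. 252.] cmp [601. 205.] scene [293. 240.] side [283. 244.]
tip back -x wrist [281. 227.] cmp [601. 176.] scene [292. 243.] side [282. 247.]
fin top back wrist [286. 207.] cmp [608. 151.] scene [289. 229.] side [281. 232.]
fin top frnt wrist [285. 274.] cmp [607. 231.] scene [295. 236.] side [285. 241.]
plateL back top wrist [221. 271.] cmp [516. 227.] scene [284. 241.] side [272. 244.]
plateR wrist [348. 271.] cmp [698. 227.] scene [306. 234.] side [297. 239.]
footend wrist [284. 190.] cmp [606. 131.] scene [289. 247.] side [282. 251.]
rackend wrist [284. 128.] cmp [606.  57.] scene [282. 242.] side [277. 244.]
railL end wrist [220. 128.] cmp [514.  58.] scene [269. 241.] side [263. 242.]
fin+x back wrist [301. 207.] cmp [630. 151.] scene [291. 228.] side [284. 232.]
fin-x wrist [270. 207.] cmp [586. 151.] scene [287. 230.] side [278. 233.]
```

The images show the shut fingertips riding just above the fin, about 5 mm apart, with the fin seen below between them. They hang higher than the TCP reading suggests. I'll switch to pushing from behind: lift, go back behind the fin with shut fingers, come down lower, and push.

Call:
drive_tool(
  plan=[
    [0,-15,0,0,0,0,0],
    [0,-45,0,0,0,0,0],
    [-10,-60,0,0,0,0,0],
    [-35,-60,2,0,0,0,0],
    [-53,-60,2,0,0,0,0],
    [-53,-40,2,0,0,0,0],
    [-53,-15,2,0,0,0,0],
    [-53,5,2,0,0,0,0],
    [-53,16,2,0,0,0,0],
    [-53,16,2,0,0,0,0],
  ],
)

```text
time: 17.0
position: [0.5209, -0.0037, 0.0321]
tool_rot: [-0.475, 0.525, -0.523, 0.474]
ft_force: [-0.3, 0.9, 0.4]
grip_width: 0.0002
```

Call:
drive_tool(
  plan=[
    [3,0,0,0,0,0,0],
    [6,0,0,0,0,0,0],
    [9,0,0,0,0,0,0],
    [12,0,0,0,0,0,0],
    [15,0,0,0,0,0,0],
    [18,0,0,0,0,0,0],
    [20,0,0,0,0,0,0],
  ],
)

```text
time: 17.7
position: [0.5203, -0.024, 0.0337]
tool_rot: [0.474, -0.524, 0.525, -0.474]
ft_force: [0.7, 1.3, 0.8]
grip_width: 0.0005
```

```bash
python3 m.py | grep -v -e tall -e timer
```

```text
17.7 [ 0.52033483 -0.02403862  0.03369432] [[-0.1, 0.001, 0.995], [-0.995, 0.0, -0.1], [-0.0, -1.0, 0.001]] [-0.26  0.63  1.82  0.    0.69 -0.16] [0.7 1.3 0.8]
wrist stop_fin 0.37 [278. 324.] [ 0.516 -0.053] [-0.0018  0.0961]
scene stop_fin 0.61 [293. 235.] [ 0.514 -0.054] [-0.0032  0.0948]
scene stop_face 0.51 [296. 253.] [ 0.506 -0.084] [-0.0079  0.0637]
scene small_jar 0.94 [305. 271.] [ 0.505 -0.129] [-0.0044  0.0193]
side stop_fin 0.72 [282. 237.] [ 0.515 -0.043] [-0.0039  0.1059]
side stop_fin 0.49 [295. 281.] [ 0.48  -0.216] [-0.0208 -0.0695]
side stop_face 0.53 [287. 254.] [ 0.52  -0.073] [0.0046 0.0769]
side small_jar 0.81 [291. 277.] [ 0.508 -0.129] [-0.0016  0.0196]
fin target tool mm [ 18.2 -16.3   0.3]
```

The stop has moved about 9 mm (scene: face 0.064, fin 0.095) with light force. Continuing.

Call:
drive_tool(
  plan=[
    [3,0,0,0,0,0,0],
    [6,0,0,0,0,0,0],
    [9,0,0,0,0,0,0],
    [12,0,0,0,0,0,0],
    [15,0,0,0,0,0,0],
    [18,0,0,0,0,0,0],
    [20,0,0,0,0,0,0],
    [22,0,0,0,0,0,0],
  ],
)

```text
time: 19.4
position: [0.5176, -0.0456, 0.0334]
tool_rot: [-0.474, 0.525, -0.524, 0.474]
ft_force: [-0.3, 5.1, 1.8]
grip_width: 0.0004
```

```bash
python3 m.py | grep -v -e tall -e timer
```

```text
19.4 [ 0.51761378 -0.04558165  0.03344805] [[-0.1, -0.0, 0.995], [-0.995, 0.001, -0.1], [-0.0, -1.0, -0.0]] [-0.3   0.63  1.82  0.    0.69 -0.2 ] [-0.3  5.1  1.8]
wrist stop_fin 0.44 [277. 325.] [ 0.513 -0.074] [-0.0028  0.0743]
scene stop_fin 0.76 [295. 239.] [ 0.508 -0.074] [-0.0071  0.0739]
scene stop_face 0.69 [300. 255.] [ 0.508 -0.1  ] [-0.0043  0.048 ]
scene small_jar 0.74 [306. 273.] [ 0.5  -0.14] [-0.0081  0.008 ]
scene small_jar 0.69 [302. 254.] [ 0.541 -0.068] [0.025 0.084]
side stop_fin 0.54 [284. 243.] [ 0.51  -0.071] [-0.0057  0.0771]
side stop_fin 0.23 [228. 205.] [0.419 0.167] [-0.1213  0.3045]
side stop_face 0.56 [288. 261.] [ 0.509 -0.1  ] [-0.0038  0.0481]
side small_jar 0.79 [292. 277.] [ 0.511 -0.129] [0.0017 0.0199]
fin target tool mm [ -3.5 -16.6   0.8]
```

Call:
drive_tool(
  plan=[
    [2,0,0,0,0,0,0],
    [4,0,0,0,0,0,0],
    [6,0,0,0,0,0,0],
    [8,0,0,0,0,0,0],
    [8,0,0,0,0,0,0],
  ],
)

```text
time: 20.8
position: [0.5171, -0.0538, 0.0334]
tool_rot: [-0.474, 0.525, -0.524, 0.474]
ft_force: [-0.1, 4.3, -0.7]
grip_width: 0.0004
```

Call:
drive_tool(
  plan=[
    [1,0,0,0,0,0,0],
    [2,0,0,0,0,0,0],
    [3,0,0,0,0,0,0],
    [3,0,0,0,0,0,0],
  ],
)

```text
time: 21.2
position: [0.5168, -0.0562, 0.0334]
tool_rot: [-0.474, 0.525, -0.524, 0.474]
ft_force: [0.2, 6.8, -1.0]
grip_width: 0.0003
```

Call:
drive_tool(
  plan=[
    [1,0,0,0,0,0,0],
    [2,0,0,0,0,0,0],
    [2,0,0,0,0,0,0],
  ],
)

```text
time: 21.5
position: [0.5165, -0.058, 0.0334]
tool_rot: [-0.474, 0.525, -0.524, 0.474]
ft_force: [0.9, 5.9, -1.2]
grip_width: 0.0005
```

Call:
drive_tool(
  plan=[
    [1,0,0,0,0,0,0],
    [2,0,0,0,0,0,0],
    [2,0,0,0,0,0,0],
  ],
)

```text
time: 21.8
position: [0.5165, -0.0587, 0.0334]
tool_rot: [-0.473, 0.526, -0.524, 0.475]
ft_force: [1.9, 10.7, 0.2]
grip_width: 0.0005
```

Call:
drive_tool(
  plan=[
    [1,0,0,0,0,0,0],
    [1.5,0,0,0,0,0,0],
    [1.5,0,0,0,0,0,0],
  ],
)

```text
time: 22.1
position: [0.5164, -0.0589, 0.0335]
tool_rot: [-0.472, 0.526, -0.524, 0.475]
ft_force: [3.4, 15.5, 0.9]
grip_width: 0.0005
```

```bash
python3 m.py
```

```text
22.1 [ 0.51641365 -0.05889217  0.03347124] [[-0.103, 0.001, 0.995], [-0.995, 0.005, -0.103], [-0.005, -1.0, 0.0]] [-0.33  0.63  1.82  0.01  0.69 -0.23] [ 3.4 15.5  0.9]
wrist stop_fin 0.4 [280. 325.] [ 0.513 -0.088] [-0.0007  0.0609]
scene stop_fin 0.5 [300. 244.] [ 0.506 -0.099] [-0.007   0.0495]
scene stop_face 0.76 [303. 257.] [ 0.513 -0.109] [0.0009 0.0394]
scene small_jar 0.63 [309. 275.] [ 0.507 -0.15 ] [-0.001  -0.0016]
scene tall_jar 0.81 [231. 220.] [0.454 0.211] [-0.091   0.3521]
scene tall_jar 0.47 [305. 280.] [ 0.49  -0.154] [-0.0174 -0.007 ]
scene timer 0.76 [217. 208.] [0.45  0.303] [-0.1041  0.4428]
side stop_fin 0.64 [286. 244.] [ 0.513 -0.077] [-0.0019  0.0716]
side stop_face 0.65 [289. 266.] [ 0.503 -0.121] [-0.0071  0.0269]
side stop_face 0.52 [237. 218.] [0.441 0.148] [-0.0974  0.2876]
side tall_jar 0.94 [235. 218.] [0.448 0.211] [-0.0964  0.3512]
side timer 0.49 [225. 204.] [0.438 0.304] [-0.1164  0.4433]
fin target tool mm [-17.  -16.4   0.6]
```

Firm: 15.5 N with only 0.2 mm of travel, and TCP geometry gives a stop value of about 0.064, as expected. Backing off and lifting clear.

Call:
drive_tool(
  plan=[
    [-8,0,0,0,0,0,0],
    [-25,0,0,0,0,0,0],
    [-35,-10,0,0,0,0,0],
    [-40,-40,0,0,0,0,0],
    [-40,-80,0,0,0,0,0],
    [-60,-120,0,0,0,0,0],
    [-90,-160,0,0,0,0,0],
    [-120,-190,0,0,0,0,0],
    [-120,-190,0,0,0,0,0],
  ],
)

```text
time: 23.9
position: [0.532, 0.0592, 0.2294]
tool_rot: [0.472, -0.52, 0.527, -0.478]
ft_force: [0.3, 0.6, 0.3]
grip_width: 0.0006
```

```bash
python3 m.py | grep -v wrist
python3 - <<'E'
from h import *
s=get_obs(); print(s["time"],s["position"])
a=camera("scene")[150:330,180:400]; b=camera("side")[150:330,180:400]
cv2.imwrite("pics/fin.png",np.hstack([cv2.resize(x,(400,600*400//489),interpolation=2) for x in (a,b)]))
E
```

```text
23.9 [0.5320429  0.05915701 0.2293582 ] [[-0.096, 0.013, 0.995], [-0.995, -0.001, -0.096], [0.0, -1.0, 0.013]] [-0.1   0.35  1.61 -0.    1.17 -0.  ] [0.3 0.6 0.3]
scene stop_fin 0.63 [294. 240.] [ 0.503 -0.075] [-0.012   0.0728]
scene stop_face 0.46 [302. 258.] [ 0.505 -0.113] [-0.0061  0.0347]
scene stop_face 0.33 [308. 274.] [ 0.481 -0.174] [-0.0239 -0.0285]
scene small_jar 0.58 [308. 277.] [ 0.499 -0.155] [-0.008  -0.0068]
scene tall_jar 0.56 [230. 220.] [0.452 0.216] [-0.0935  0.3572]
scene timer 0.66 [218. 209.] [0.446 0.293] [-0.1067  0.4326]
side stop_fin 0.54 [287. 246.] [ 0.513 -0.084] [-0.0011  0.0647]
side stop_face 0.67 [290. 265.] [ 0.508 -0.119] [-0.0032  0.0295]
side small_jar 0.89 [292. 282.] [ 0.501 -0.147] [-0.0065  0.0011]
side tall_jar 0.94 [236. 215.] [0.458 0.226] [-0.0886  0.3671]
side timer 0.52 [224. 203.] [0.438 0.311] [-0.1168  0.45  ]
fin target tool mm [102.1 179.3  -5.8]
24.8 [0.52822268 0.05727812 0.22346378]
```

View pics/fin.png

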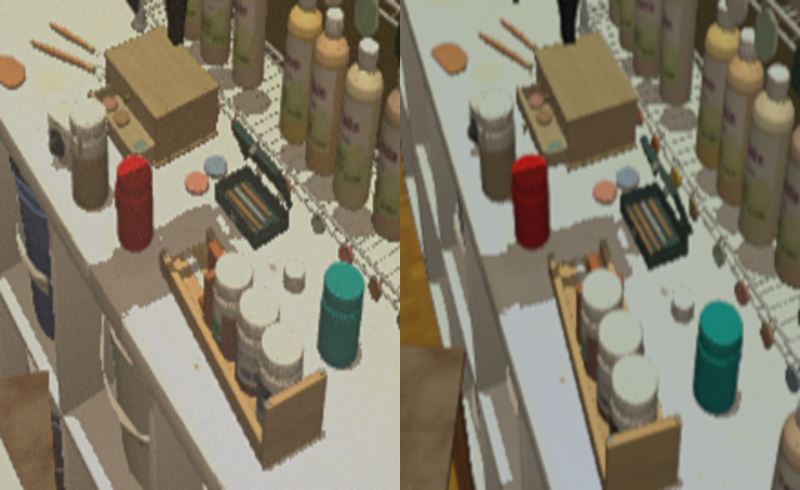

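The final picture shows three upright jars packed between the end wall and the stop, with the small jar's lid at (233,275) in the left half and (602,290) in the right. The tall jar (90,150), timer (60,130) and look-alikes are in place, and the gripper is clear. Handing in.

```bash
python3 -c "
from rig import *
print(hand_in())"
```

```text
the job is handed in; nothing more can be done
None
```

The small jar now stands upright in the rack. The stop is pushed up against it, so the three jars are packed between the stop and the end wall. I handed the job in at about 25 s on the robot's clock, with the gripper clear of everything.

**What did not go as planned:**
- **Fin pinch:** My attempt to pinch the stop's fin missed. The fingers closed on nothing and the stop did not move, as far as the pictures showed. The tips appeared to be higher than the tool position reading, but I did not find out why. I pushed the fin from behind with shut fingers instead.

**Last checks:**
- **Stop:** The push ended firm at 15.5 N with only 0.2 mm of further travel. The stop value worked out at about 0.064, which is what was expected. The network estimates of the face after letting go (rack y 0.030–0.035, expected 0.031) agree to within 4 mm. Its fin estimates scatter more, up to 10 mm off.
- **Jars:** The last picture shows all three upright and side by side.
- **Bystanders:** The tall jar and timer look unmoved in the pictures. Network positions for them scattered by about 15 mm from frame to frame, so they confirm this only to that degree.

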